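Fit the battery pack and start the air sampler with its pull knob

TASK

Take the battery pack out of the charger and stand it fully down in the air sampler's open bay, lowering it in rather than dropping it; you will have to put it down on the way and take it by its other faces. Then start the sampler: pull the spring knob straight out of the sloping panel to its stop, hold it there for about a second, and guide it all the way back in without letting it snap. Leave the other things on the table where they are.

Things in the scene. Friction and masses are not known exactly. Their poses are not given: they have to be found in the camera images.
- pack_center (a point): Centre (half-way up) of the battery pack: a plain dark rectangular block with rounded edges, 56 mm (its x, long) x 36 mm (its y) x 50 mm high (z up), 0.2 to 0.35 kg, the same either way round. It starts standing in the charger. It may be put down anywhere clear: the table between sampler and charger, at the front about 0.45 m from the robot's base axis, is clear.
- charger: White charging cradle, fixed to the table, on the left or right of the sampler; origin at the centre of its underside, z up, base 96 (x) x 66 (y) x 16 mm. The pack stands on its 16 mm high floor at the centre, long side along the charger's x. Cheeks on both y sides, 62 mm long, rise to 72 mm, 6 mm above the pack's top, 3 mm from its long faces, so there is no room for a finger there; the two ends (x) are open but for a 5 mm kerb.
- sampler: Grey air sampler, fixed to the table; origin at the middle of its length on the table, z up, front to -x. Slab 150 mm in x (-75 to 75), 210 mm in y (-115 to 95), 22 mm high. Beside the bay, at y -110 to -20, stands the console, 78 mm high, whose front slopes 35 degrees from level, facing forward and up; it carries the pull knob.
- bay_floor (a point): Centre of the floor of the sampler's open battery bay (22 mm above the table, axes as the sampler's). The pack stands here with its long side along x. End walls at x = +-31 mm (10 mm thick, 44 mm wide) rise 56 mm above the floor, 6 mm above the pack's top: 3 mm clearance per end, no room for a finger. The y sides are open but for 5 mm high kerbs at +-21 mm (3 mm clearance per side); 50 mm of room between pack and console.
- knob_grip (a point): Grip point of the dark round pull knob, in the middle of its head; moves with the knob. Its z is the knob's axis and points outward from the sloping panel (35 degrees from vertical, towards the sampler's front); its y is level. Head 27 mm across and 22 mm long along z (slightly flared at the outer end), on a 12 mm stem; pushed in, the grip point is 25 mm off the panel and the outer end 36 mm. But for a flat thin disc on the panel, nothing stands within 45 mm of the axis.
- pull_knob (a joint): How far the spring knob is pulled out, m: 0 = in (rest), 0.016 = outer stop. The spring pulls it back with about 4 N at rest and 10 N at the stop, so a knob let go while out snaps back.
- moisture_tin_1: Bystander: closed round aluminium tin, 52 mm across, 28 mm high, between charger and sampler; origin at the centre of its underside.
- stopper_1: Bystander: pale rubber stopper, 31 mm across, 28 mm high, behind the tin; origin at the centre of its underside.
- beaker_2: Bystander: small glass beaker, 49 mm across, 59 mm high, at the back; origin at the centre of its underside.
- marker: Bystander: thick pen, 132 mm long, 18 mm thick, lying at the front left; origin at the centre of its underside.
- spatula: Bystander: thin steel spatula, 150 mm long, 8 mm high, lying at the front right; origin at the centre of its underside.
- stopwatch: Bystander: round black stopwatch, 67x58 mm, 19 mm high, at the far right front; origin at the centre of its underside.

How it is judged:
By the outcome, as a careful person would: the job done as asked, in the order asked, and still so for the second after the job is handed in, with the robot touching nothing.
It also fails if it takes over 64 s, if anything falls off the work surface, if the arm or the gripper's body presses on something with over 40 N, if the wrist force passes 120 N, or if a joint passes its speed limit or range.

ROBOT

A 6-joint arm with a two-finger parallel gripper is mounted at the origin on a cart in front of the work surface, level with it; the furniture and walls round the work are solid. World frame = base frame: x ahead of the robot, y to its left, z up, the work surface at z = 0. Lengths are in m, angles in rad, forces in N, time in s.
With the tool pointing down it reaches from about 0.35 to 0.775 m from the base axis. Payload 7.3 kg.
Tool frame: the origin (TCP) lies at the very end of the fingers, on their centre line; the grasp point (between the pads) lies robot.pinch_z behind it (robot.pinch_z is the distance from the TCP to the grasp point, in m); y points along the fingers, z is the direction in which the jaws open and shut, and the axes are right-handed (so a half turn about y gives the same grasp; the last joint's range is limited). The gripper opens to 92 mm and grips with 3 to 60 N. Pads are 19 mm wide; open, the fingers measure 130 mm over their backs; the gripper's body (75 mm by 190 mm) begins 47 mm behind the grasp point.
Start: joints at [1.202, 0.342, 1.524, -0, 1.275, -0.146], TCP at [0.116, 0.512, 0.199] pointing down, gripper open.
Joint ranges: [-2.53, 2.53], [-0.77, 2.02], [0.04, 2.7], [-1, 4.14], [0.28, 2.66], [-3.11, 3.11]. Speed limits (rad/s): [2.57, 2.57, 3.14, 3.14, 3.14, 3.14].

INTERFACE

Orientations are given as [roll, pitch, yaw] about the fixed x, y, z axes, in that order (R = Rz(yaw) Ry(pitch) Rx(roll)).
In Python, from cell import status, viewer, robot gives the robot as it stands. The module is installed in compiled form; this text tells all that it offers.
- The arm moves only by the shell command python3 -m pendant 'ROWS' [FORCE]. ROWS is JSON, a list that holds one entry, the list of rows, each a list of 7 numbers: the shift along the tool's x, y, z in cm, then the turn, a rotation vector about the tool's x, y, z in rad, then the finger opening in cm, from 0 to 9.18. A call has 1 to 20 rows; each row is the pose to reach, as a shift and turn from the pose commanded when the call began, along the tool's axes at that moment; what a row does not reach only later rows make up. A row lasts 1/10 s, in which the tool goes at most 50 mm and 8.59 degrees, less where a joint would pass 70% of its speed; a pose out of reach is approached as far as the arm can. A call with a gripper value outside its range is refused whole. The fingers move at their own pace and stop on an object; FORCE is the grip in N (left out, the last holds). Time passes only in rows, so rows that repeat a pose let the fingers close. It gives the time, the measured TCP pose, the force and the opening at its end, in the units of the state.
- status.observe(): the state, without advancing time (a new reading comes with each control period).
- viewer.read_camera(name): name is "scene" or "top"; returns a dict with "image" (480x640x3 uint8, red, green, blue), "range_z" (480x640 float32, m along the optical axis (not along the pixel's ray), 0 where there is no reading), "fx", "fy", "cx", "cy" (pixels), "distortion" ([k1, k2, p1, p2, k3] as OpenCV has them; the pictures are not rectified), "camera_from_world" (4x4, takes a point from world to camera coordinates). Camera axes: x right, y up, looking along -z (the intrinsics and any distortion apply to the point x, -y, -z); pixel columns grow to the right and rows downward; lengths in m; the calibration is good to about 2 mm. A picture is of the moment at which its call begins.
- robot.hand_in(): hands the job in, once; it reports no verdict.
The state is a dict: "time": time; "qpos": joint angles; "qvel": joint speeds; "joint_efforts": joint torques, N m; "tool_pos": TCP position; "tool_rot": TCP orientation; "contact_force": force on the tool from outside, world axes, zero at the start; "torque": the same for the moment, N m; "opening": finger opening in m.
Only numpy, scipy, OpenCV 4.12 (cv2) and the standard library are available. Lean on these libraries where they do the work, as an engineer would, in place of code of your own. Each camera call takes 0.05 s, during which the arm holds its last target. There are 200 camera calls.

## Working session

There is one attempt and no reset: what is moved stays moved. The work goes in short steps, Python scripts to look and compute and a shell command to move; the robot and the scene stay as the last step left them, time stands still between calls to the robot, and variables do not carry over. Pictures are saved under pics/ and viewed, about 8 in all and at most 12, crops included, and the job is handed in when it is done.

```bash
mkdir -p pics
cat > h.py <<'E'
import numpy as np, cv2
from scipy.spatial.transform import Rotation as R
from cell import status, viewer, robot
def cam(name, png=None):
    c=viewer.read_camera(name)
    if png: cv2.imwrite('pics/'+png, cv2.cvtColor(c['image'],cv2.COLOR_RGB2BGR))
    np.savez('/tmp/%s.npz'%name, **{k:np.array(v) for k,v in c.items()})
    return c
def load(name): return dict(np.load('/tmp/%s.npz'%name))
def K(c): return np.array([[c['fx'],0,c['cx']],[0,c['fy'],c['cy']],[0,0,1.]])
def world(c,uv,z=None):
    """pixels -> world; by depth, or on plane height z"""
    uv=np.array(uv,float).reshape(-1,2)
    n=cv2.undistortPoints(uv[:,None],K(c),np.array(c['distortion']))[:,0]
    d=np.c_[n[:,0],-n[:,1],-np.ones(len(n))]
    T=np.linalg.inv(c['camera_from_world'])
    if z is None:
        r=np.array([c['range_z'][int(round(v)),int(round(u))] for u,v in uv]); return (d*r[:,None])@T[:3,:3].T+T[:3,3]
    dw=d@T[:3,:3].T; return T[:3,3]+dw*((z-T[2,3])/dw[:,2])[:,None]
def cloud(c):
    v,u=np.mgrid[0:480,0:640]; return world(c,np.c_[u.ravel(),v.ravel()]).reshape(480,640,3)
def pix(c,P):
    Q=np.atleast_2d(P)@np.array(c['camera_from_world'])[:3,:3].T+np.array(c['camera_from_world'])[:3,3]
    return cv2.projectPoints(Q*[1,-1,-1],np.zeros(3),np.zeros(3),K(c),np.array(c['distortion']))[0][:,0]
def tool():
    s=status.observe(); return np.array(s['tool_pos']), R.from_euler('xyz',s['tool_rot']), s
def to(pos, Rt):
    """row (cm, rotvec) from current measured pose to target TCP pos & rotation"""
    p,r,s=tool(); return np.round(np.r_[r.inv().apply(np.array(pos)-p)*100,(r.inv()*Rt).as_rotvec()],3)
E
python3 - <<'E'
from h import *
for n in('top','scene'):
    c=cam(n,n+'1.png'); T=np.linalg.inv(c['camera_from_world']); print(n,T[:3,3],-T[:3,2],c['fx'],c['distortion'])
p,r,s=tool(); print(s,robot.pinch_z); print(r.as_matrix().round(3))
E
```

```text
top [ 0.31951654 -0.08516647  1.39851502] [ 0.1704759   0.02094115 -0.9851393 ] 621.2113895132496 [0.02081713 0.         0.         0.         0.        ]
scene [ 0.00213227 -1.01428631  0.51791842] [ 0.47343809  0.79503461 -0.37917852] 463.8832736761659 [-0.03213133  0.          0.          0.          0.        ]
{'time': 0.1, 'qpos': array([ 1.20198866e+00,  3.42666842e-01,  1.52487030e+00, -6.84613206e-06,
        1.27541468e+00, -1.45982710e-01]), 'qvel': array([-6.00738721e-05, -1.42317518e-03, -2.15310190e-03, -1.45055961e-03,
        1.60541737e-03,  5.80344555e-04]), 'joint_efforts': array([ 2.76126826e-03, -4.32007313e+01, -2.44695872e+01,  7.19485036e-02,
        5.26927260e-02, -3.31880392e-05]), 'tool_pos': array([0.11584992, 0.51166671, 0.1981252 ]), 'tool_rot': array([-1.57214199e+00,  1.91233422e-04, -2.22823090e-01]), 'contact_force': array([ 1.16912573,  1.00751327, -0.13565835]), 'torque': array([-0.07736659, -0.00597626,  0.00447685]), 'opening': 0.09164435699404937} 0.0188
[[ 0.975 -0.     0.221]
 [-0.221 -0.001  0.975]
 [-0.    -1.    -0.001]]
```

View pics/top1.png

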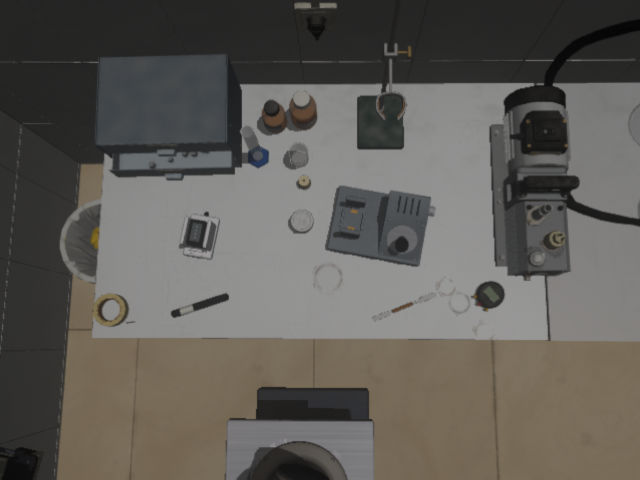

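View pics/scene1.png

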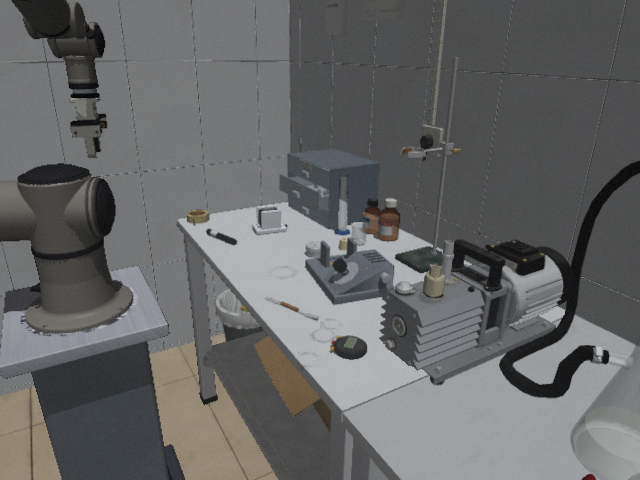

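The top view shows the charger at about (200,235) left of the sampler, sampler at about (380,225), bay between walls (355,202) and (348,233), knob at (402,243), and tin at (301,221).

Run:
```python
from h import *
c=load('top'); im=cv2.cvtColor(c['image'],cv2.COLOR_RGB2BGR)
a=cv2.resize(im[200:270,170:230],None,fx=6,fy=6,interpolation=2); b=cv2.resize(im[175:275,320:440],None,fx=4,fy=4,interpolation=2)
cv2.imwrite('pics/crop1.png',np.hstack([cv2.copyMakeBorder(a,0,0,0,10,0),cv2.copyMakeBorder(b,0,a.shape[0]-400,0,0,0)]))
C=cloud(c)
def fit(sl,zlo,zhi,name):
    P=C[sl].reshape(-1,3); m=(P[:,2]>zlo)&(P[:,2]<zhi); P=P[m]
    r=cv2.minAreaRect(P[:,:2].astype(np.float32)); print(name,len(P),np.round(np.median(P[:,2]),4),'mean',P.mean(0).round(4),r)
ch=np.s_[200:270,170:230]; sa=np.s_[175:275,320:440]
fit(ch,.01,.024,'chbase'); fit(ch,.06,.0685,'packtop'); fit(ch,.0695,.08,'cheeks'); fit(ch,.008,.1,'chall')
fit(sa,.015,.03,'slab'); fit(sa,.072,.09,'hi'); fit(sa,.01,.2,'all')
```

```text
chbase 470 0.0161 mean [0.5456 0.2248 0.0164] ((0.5579767227172852, 0.23858612775802612), (0.09854871779680252, 0.10643515735864639), 72.7618408203125)
packtop 407 0.0652 mean [0.5509 0.229  0.065 ] ((0.5519461631774902, 0.22965727746486664), (0.0611184798181057, 0.062077734619379044), 80.6191635131836)
cheeks 234 0.0715 mean [0.5508 0.2283 0.072 ] ((0.5515840649604797, 0.22840550541877747), (0.06100210174918175, 0.05925092101097107), 80.63785552978516)
chall 1403 0.0598 mean [0.5477 0.2258 0.0456] ((0.5585436820983887, 0.23618967831134796), (0.15181462466716766, 0.12077180296182632), 0.8285987973213196)
slab 3357 0.0223 mean [ 0.5731 -0.1381  0.0223] ((0.5772543549537659, -0.171920508146286), (0.2095375806093216, 0.15119759738445282), 79.5281753540039)
hi 1542 0.0777 mean [ 0.5933 -0.217   0.0777] ((0.5803549289703369, -0.18252387642860413), (0.18164873123168945, 0.13074420392513275), 79.65032958984375)
all 6358 0.0271 mean [ 0.5735 -0.1733  0.0425] ((0.5677962899208069, -0.17504766583442688), (0.22640357911586761, 0.18284593522548676), 83.59600067138672)
```

View pics/crop1.png

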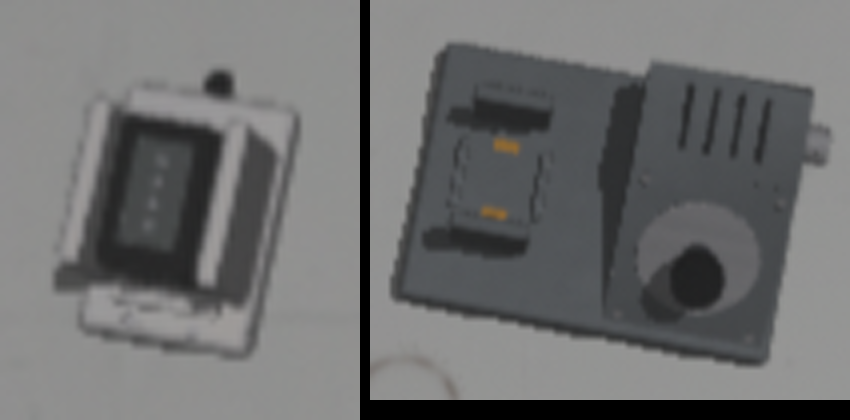

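The crop shows pack between the cheeks, its long side along the image's vertical leaning right (yaw about -9°), and the bay with its two end walls at sampler crop (512,105) and (488,240), and the knob head at (697,277). Now the bay walls, the knob, and the tin.

Run:
```python
from h import *
c=load('top'); C=cloud(c)
yaw=np.radians(-10.4); Rs=R.from_euler('z',yaw); o=np.array([.5791,-.1621,0])
S=Rs.inv().apply((C[175:275,320:440].reshape(-1,3)-o))
m=(S[:,2]>.073)&(S[:,2]<.085)&(S[:,1]>0)
for g in (S[m&(S[:,0]>0)],S[m&(S[:,0]<0)]): print('wall',len(g),g.min(0).round(4),g.max(0).round(4))
# panel/knob: in front part of console
m=(S[:,1]<-.02)&(S[:,1]>-.11)&(S[:,2]>.024)
P=S[m]
for y0 in(-.105,-.1,-.03):
    q=P[(abs(P[:,1]-y0)<.006)&(P[:,2]<.073)]; k=np.polyfit(q[:,0],q[:,2],1); print('panel',len(q),k,np.degrees(np.arctan(k[0])))
n=np.array([-np.sin(np.radians(35)),0,np.cos(np.radians(35))])
d=P@n; dp=np.median((P[(P[:,1]<-.097)&(P[:,2]<.073)])@n); print('plane d',dp)
h=P[d-dp>.03]; print('head',len(h),(h@n-dp).max(),np.median(h@n-dp)); 
t=np.array([np.cos(np.radians(35)),0,np.sin(np.radians(35))])
print('t',(h@t).min(),(h@t).max(),'y',h[:,1].min(),h[:,1].max())
for nm,sl,zz in (('tin',np.s_[200:240,285:320],(.02,.04)),('marker',np.s_[285:320,165:235],(.008,.03)),('spat',np.s_[285:325,365:440],(.003,.02))):
    q=C[sl].reshape(-1,3); q=q[(q[:,2]>zz[0])&(q[:,2]<zz[1])]; print(nm,q.min(0).round(3),q.max(0).round(3))
Rc=R.from_euler('z',np.radians(-9.4)); Q=Rc.inv().apply(C[200:270,170:230].reshape(-1,3)-[.5517,.2290,0])
for z0,z1 in((.0695,.08),(.06,.0685),(.012,.019)):
    q=Q[(Q[:,2]>z0)&(Q[:,2]<z1)&(abs(Q[:,0])<.06)&(abs(Q[:,1])<.045)]; print('ch',len(q),np.percentile(q,[1,99],axis=0).round(4).tolist())
```

```text
wall 82 [0.0295 0.0283 0.0731] [0.0414 0.071  0.0845]
wall 85 [-0.0427  0.0286  0.0731] [-0.0309  0.0709  0.0847]
panel 182 [0.57891003 0.06534798] 30.0669804084257
panel 196 [0.60816543 0.06646699] 31.306521105884446
panel 200 [0.49433028 0.06263978] 26.30458163425969
plane d 0.056805825880693474
head 132 0.042793802819736416 0.035262232424290954
t -0.008085159482463446 0.01973461859118327 y -0.0784428764715637 -0.051270786368438875
tin [ 0.56  -0.025  0.02 ] [0.61  0.024 0.038]
marker [0.366 0.152 0.008] [0.437 0.299 0.024]
spat [ 0.356 -0.308  0.003] [ 0.444 -0.142  0.015]
ch 234 [[-0.0293, -0.0306, 0.0696], [0.0283, 0.0295, 0.0775]]
ch 407 [[-0.0301, -0.0295, 0.0604], [0.0276, 0.0277, 0.0685]]
ch 329 [[-0.0475, -0.0329, 0.0122], [0.0516, 0.0315, 0.0189]]
```

Run:
```python
from h import *
D=lambda yaw: R.from_euler('xyz',[-np.pi/2,0,np.radians(yaw)])
print(to([.5517,.2290,.15],D(-99.4)))
```

```text
[ 4.8755e+01  4.8270e+00 -1.7930e+01  1.0000e-03  1.5120e+00  1.0000e-03]
```

```bash
python3 -m pendant '[[[48.8,4.8,-17.9,0,1.512,0,9.18],[48.8,4.8,-17.9,0,1.512,0,9.18],[48.8,4.8,-17.9,0,1.512,0,9.18],[48.8,4.8,-17.9,0,1.512,0,9.18],[48.8,4.8,-17.9,0,1.512,0,9.18],[48.8,4.8,-17.9,0,1.512,0,9.18],[48.8,4.8,-17.9,0,1.512,0,9.18],[48.8,4.8,-17.9,0,1.512,0,9.18],[48.8,4.8,-17.9,0,1.512,0,9.18],[48.8,4.8,-17.9,0,1.512,0,9.18],[48.8,4.8,-17.9,0,1.512,0,9.18],[48.8,4.8,-17.9,0,1.512,0,9.18],[48.8,4.8,-17.9,0,1.512,0,9.18],[48.8,4.8,-17.9,0,1.512,0,9.18],[48.8,4.8,-17.9,0,1.512,0,9.18],[48.8,4.8,-17.9,0,1.512,0,9.18]]]'
python3 - <<'E'
from h import *
D=lambda yaw: R.from_euler('xyz',[-np.pi/2,0,np.radians(yaw)])
print(to([.5517,.2290,.029],D(-99.4)))
c=cam('top'); s=cam('scene')
im=cv2.cvtColor(c['image'],4)[190:280,155:245]; u,v=pix(s,[.55,.23,.08])[0].astype(int); print(u,v)
b=cv2.cvtColor(s['image'],4)[v-60:v+40,u-50:u+50]
cv2.imwrite('pics/c2.png',np.hstack([cv2.resize(im,(400,400)),cv2.resize(b,(400,400))]))
E
```

```text
time: 1.7
tool_pos: [0.5517, 0.2305, 0.1511]
tool_rot: [-1.57, 0.0, -1.733]
contact_force: [0.0, -0.3, 0.1]
opening: 0.092
[ 1.5400e-01  1.2213e+01  1.9000e-02 -0.0000e+00  2.0000e-03 -0.0000e+00]
266 205
```

View pics/c2.png

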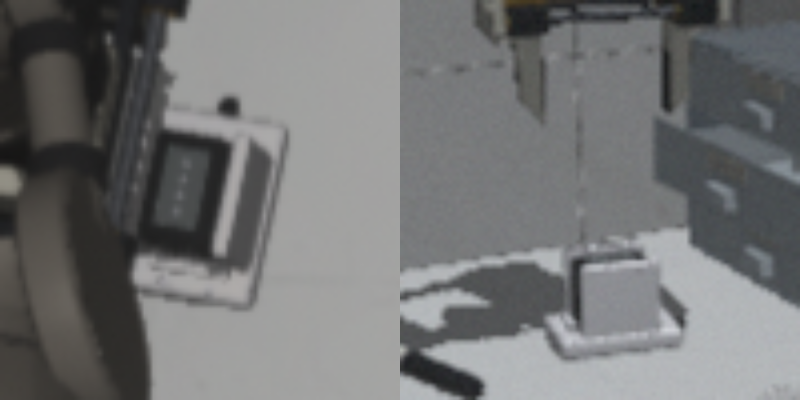

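The fingers (right half, at about (530,90) and (680,80)) straddle the charger along its x. Next I descend and close.

```bash
python3 -m pendant '[[[0.15,4,0,0,0,0,9.18],[0.15,7,0,0,0,0,9.18],[0.15,9,0,0,0,0,9.18],[0.15,11,0,0,0,0,9.18],[0.15,12.2,0,0,0,0,9.18],[0.15,12.2,0,0,0,0,9.18],[0.15,12.2,0,0,0,0,5.0],[0.15,12.2,0,0,0,0,5.0],[0.15,12.2,0,0,0,0,5.0],[0.15,12.2,0,0,0,0,5.0],[0.15,12.2,0,0,0,0,5.0],[0.15,12.2,0,0,0,0,5.0],[0.15,12.2,0,0,0,0,5.0],[0.15,12.2,0,0,0,0,5.0],[0.15,12.2,0,0,0,0,5.0],[0.15,12.2,0,0,0,0,5.0]]]' 30
```

```text
time: 3.4
tool_pos: [0.5525, 0.2282, 0.0292]
tool_rot: [-1.57, 0.0, -1.735]
contact_force: [-0.0, -0.1, 5.4]
opening: 0.0557
```

```bash
python3 -m pendant '[[[0,-1,0,0,0,0,5.0],[0,-3,0,0,0,0,5.0],[0,-6,0,0,0,0,5.0],[0,-9,0,0,0,0,5.0],[0,-11,0,0,0,0,5.0],[0,-11,0,0,0,0,5.0]]]' 30
python3 - <<'E'
from h import *
D=lambda yaw: R.from_euler('xyz',[-np.pi/2,0,np.radians(yaw)])
print(to([.44,.06,.10],D(-99.4)))
print(to([.44,.06,.014],D(-99.4)))
E
```

```text
time: 4.0
tool_pos: [0.5535, 0.2286, 0.1416]
tool_rot: [-1.566, 0.002, -1.735]
contact_force: [0.2, -0.7, -1.4]
opening: 0.0555
[ 1.850e+01  4.081e+00 -8.465e+00 -5.000e-03  0.000e+00 -2.000e-03]
[ 1.852e+01  1.268e+01 -8.505e+00 -5.000e-03  0.000e+00 -2.000e-03]
```

```bash
python3 -m pendant '[[[4,0,-2,0,0,0,5.0],[8,0,-4,0,0,0,5.0],[12,0,-6,0,0,0,5.0],[16,1,-8,0,0,0,5.0],[18.5,4,-8.5,0,0,0,5.0],[18.5,7,-8.5,0,0,0,5.0],[18.5,9.5,-8.5,0,0,0,5.0],[18.5,11,-8.5,0,0,0,5.0],[18.5,11.8,-8.5,0,0,0,5.0],[18.5,11.8,-8.5,0,0,0,5.0],[18.5,11.8,-8.5,0,0,0,5.0]]]' 30
python3 - <<'E'
from h import *
p,r,s=tool(); print(p,s['contact_force'])
E
```

```text
time: 5.1
tool_pos: [0.4381, 0.0596, 0.0208]
tool_rot: [-1.571, 0.0, -1.735]
contact_force: [1.5, -0.7, -2.3]
opening: 0.0557
[0.43810726 0.05962975 0.02080526] [ 1.48237637 -0.73638848 -2.29248309]
```

```bash
python3 -m pendant '[[[0,0.3,0,0,0,0,5.0],[0,0.5,0,0,0,0,5.0],[0,0.7,0,0,0,0,5.0],[0,0.75,0,0,0,0,5.0],[0,0.75,0,0,0,0,5.0]]]' 30
```

```text
time: 5.6
tool_pos: [0.4381, 0.0595, 0.0133]
tool_rot: [-1.571, 0.0, -1.735]
contact_force: [-0.8, 0.4, -3.5]
opening: 0.0555
```

```bash
python3 -m pendant '[[[0,0.03,0,0,0,0,5.0],[0,0.06,0,0,0,0,5.0],[0,0.06,0,0,0,0,5.0],[0,0.06,0,0,0,0,5.0]]]' 30
```

```text
time: 6.0
tool_pos: [0.4381, 0.0595, 0.0131]
tool_rot: [-1.57, 0.0, -1.735]
contact_force: [-2.7, -0.9, 6.0]
opening: 0.056
```

```bash
python3 -m pendant '[[[0,0,0,0,0,0,9.18],[0,0,0,0,0,0,9.18],[0,0,0,0,0,0,9.18],[0,0,0,0,0,0,9.18],[0,-2,0,0,0,0,9.18],[0,-6,0,0,0,0,9.18],[0,-10,0,-0,0,0,9.18],[0,-10,0,0,-0.3,0,9.18],[0,-10,0,0,-0.6,0,9.18],[0,-10,0,0,-0.9,0,9.18],[0,-10,0,0,-1.2,0,9.18],[0,-10,0,0,-1.571,0,9.18],[0,-10,0,0,-1.571,0,9.18],[0,-10,0,0,-1.571,0,9.18],[0,-10,0,0,-1.571,0,9.18],[0,-10,0,0,-1.571,0,9.18],[0,-10,0,0,-1.571,0,9.18],[0,-10,0,0,-1.571,0,9.18]]]' 30
python3 - <<'E'
from h import *
D=lambda yaw: R.from_euler('xyz',[-np.pi/2,0,np.radians(yaw)])
print(to([.4381,.0595,.013],D(-9.41)))
c=cam('top'); s=cam('scene'); print(pix(c,[.438,.0595,.05]),)
u,v=pix(s,[.438,.0595,.05])[0].astype(int); a,b=pix(c,[.438,.0595,.05])[0].astype(int)
cv2.imwrite('pics/c3.png',np.hstack([cv2.resize(cv2.cvtColor(c['image'],4)[b-60:b+40,a-50:a+50],(400,400)),cv2.resize(cv2.cvtColor(s['image'],4)[v-60:v+40,u-50:u+50],(400,400))]))
E
```

```text
time: 7.8
tool_pos: [0.438, 0.0595, 0.1125]
tool_rot: [-1.571, 0.0, -0.159]
contact_force: [-0.8, 0.7, 0.4]
opening: 0.0917
[ 1.200e-02  9.952e+00 -1.000e-03 -0.000e+00  6.000e-03 -0.000e+00]
[[272.94759455 285.07584041]]
```

View pics/c3.png

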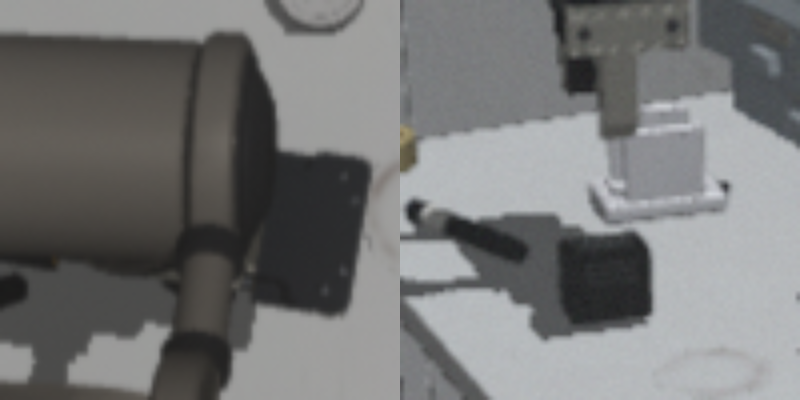

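The pack stands upright on the table (right half, about (605,275)) under the turned gripper. Next I regrip it by its long faces and lift.

```bash
python3 -m pendant '[[[0,3.5,0,0,0.006,0,9.18],[0,6.5,0,0,0.006,0,9.18],[0,8.7,0,0,0.006,0,9.18],[0,9.95,0,0,0.006,0,9.18],[0,9.95,0,0,0.006,0,9.18],[0,9.95,0,0,0.006,0,3.0],[0,9.95,0,0,0.006,0,3.0],[0,9.95,0,0,0.006,0,3.0],[0,9.95,0,0,0.006,0,3.0],[0,9.95,0,0,0.006,0,3.0],[0,9.95,0,0,0.006,0,3.0],[0,9.95,0,0,0.006,0,3.0],[0,9.95,0,0,0.006,0,3.0],[0,9.95,0,0,0.006,0,3.0],[0,9.95,0,0,0.006,0,3.0],[0,9.95,0,0,0.006,0,3.0]]]' 30
python3 -m pendant '[[[0,-1,0,0,0,0,3.0],[0,-4,0,0,0,0,3.0],[0,-8,0,0,0,0,3.0],[0,-12,0,0,0,0,3.0],[0,-13,0,0,0,0,3.0],[0,-13,0,0,0,0,3.0]]]' 30
python3 - <<'E'
from h import *
D=lambda yaw: R.from_euler('xyz',[-np.pi/2,0,np.radians(yaw)])
b=R.from_euler('z',-10.4,degrees=True).apply([-.0005,.049,0])+[.5791,-.1621,0]; print(b)
print(to([b[0],b[1],.14],D(-10.4)))
E
```

```text
time: 9.5
tool_pos: [0.4381, 0.0596, 0.0132]
tool_rot: [-1.571, -0.0, -0.17]
contact_force: [0.1, 0.8, 1.6]
opening: 0.0352
time: 10.1
tool_pos: [0.4387, 0.0594, 0.1444]
tool_rot: [-1.57, -0.003, -0.17]
contact_force: [-0.1, 0.5, -3.9]
opening: 0.0358
[ 0.58745365 -0.11381474  0.        ]
[ 1.7583e+01  4.9300e-01 -1.4563e+01 -0.0000e+00  1.2000e-02  3.0000e-03]
```

```bash
python3 -m pendant '[[[4,0,-3.3,0,0,0,3.0],[8,0,-6.6,0,0.012,0,3.0],[12,0,-9.9,0,0.012,0,3.0],[15,0.2,-12.4,0,0.012,0,3.0],[17.6,1,-14.55,0,0.012,0,3.0],[17.6,2.5,-14.55,0,0.012,0,3.0],[17.6,4,-14.55,0,0.012,0,3.0],[17.6,4,-14.55,0,0.012,0,3.0],[17.6,4,-14.55,0,0.012,0,3.0],[17.6,4,-14.55,0,0.012,0,3.0]]]' 30
python3 - <<'E'
from h import *
D=lambda yaw: R.from_euler('xyz',[-np.pi/2,0,np.radians(yaw)])
p,r,s_=tool(); print(p, r.as_euler('xyz',degrees=True))
print(to([.58745,-.1138,.10],D(-10.4)))
c=cam('top'); s=cam('scene')
u,v=pix(s,[.587,-.114,.08])[0].astype(int); a,b=pix(c,[.587,-.114,.08])[0].astype(int); print(u,v,a,b)
cv2.imwrite('pics/c4.png',np.hstack([cv2.resize(cv2.cvtColor(c['image'],4)[b-35:b+35,a-35:a+35],(400,400),interpolation=2),cv2.resize(cv2.cvtColor(s['image'],4)[v-35:v+35,u-35:u+35],(400,400),interpolation=2)]))
E
```

```text
time: 11.1
tool_pos: [0.587, -0.1134, 0.1031]
tool_rot: [-1.571, 0.0, -0.181]
contact_force: [-0.4, 0.7, -2.1]
opening: 0.0359
[ 0.5870001  -0.11343583  0.10313465] [-8.99955234e+01  5.87992215e-04 -1.03983818e+01]
[ 0.051  0.313 -0.028 -0.     0.    -0.   ]
337 240 352 215
```

View pics/c4.png

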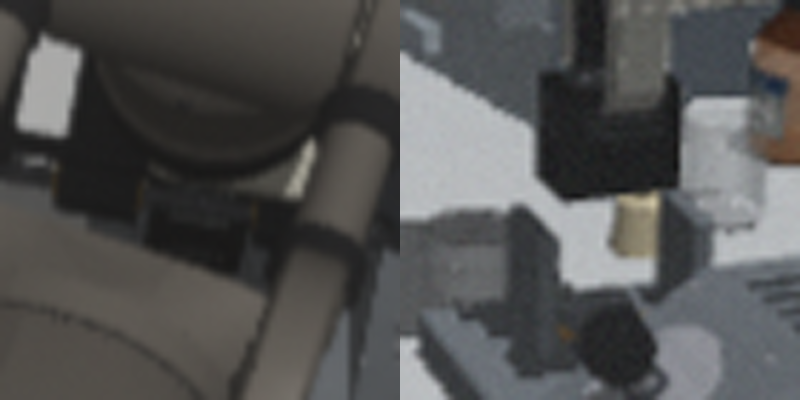

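The pack (right half, bottom edge (565,200)-(680,188)) hangs above the bay between front wall (535,280) and back wall (685,245). I overlay the predicted outlines as a check.

Run:
```python
from h import *
s=load('scene'); im=cv2.cvtColor(s['image'],4)
Rs=R.from_euler('z',-10.4,degrees=True); 
x0,y0,f=300,195,8
big=cv2.resize(im[y0:y0+70,x0:x0+80],None,fx=f,fy=f,interpolation=2)
def box(c,lo,hi,col):
    P=np.array([[a,b,d] for a in(lo[0],hi[0]) for b in(lo[1],hi[1]) for d in(lo[2],hi[2])])
    q=((pix(s,Rs.apply(P)+c)-[x0,y0]+.5)*f).astype(int)
    for i in range(8):
        for j in range(i+1,8):
            if np.sum(np.isclose(P[i],P[j]))==2: cv2.line(big,tuple(map(int,q[i])),tuple(map(int,q[j])),col,1)
bay=np.array([.58745,-.1138,.022])
box(bay,(.031,-.022,0),(.041,.022,.056),(0,255,0)); box(bay,(-.041,-.022,0),(-.031,.022,.056),(0,255,0))
box(np.array([.587,-.1134,.0901]),(-.028,-.018,0),(.028,.018,.05),(0,0,255))
cv2.imwrite('pics/c5.png',big)
```

```text
(no output)
```

View pics/c5.png

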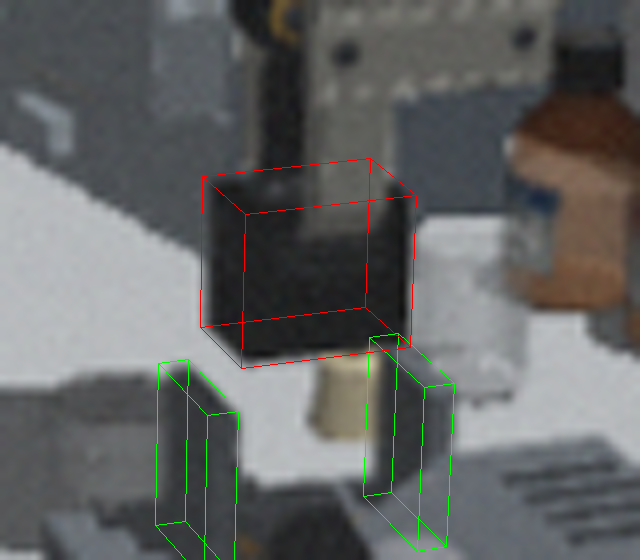

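Outlines match to about a millimetre for both walls and pack. I lower it with force checks.

```bash
python3 -m pendant '[[[0.05,1,-0.03,0,0,0,3.0],[0.05,1.8,-0.03,0,0,0,3.0],[0.05,2.4,-0.03,0,0,0,3.0],[0.05,3,-0.03,0,0,0,3.0],[0.05,3.5,-0.03,0,0,0,3.0],[0.05,4,-0.03,0,0,0,3.0],[0.05,4,-0.03,0,0,0,3.0]]]' 30
```

```text
time: 11.9
tool_pos: [0.5869, -0.1139, 0.0623]
tool_rot: [-1.571, 0.001, -0.182]
contact_force: [0.1, -0.2, -2.8]
opening: 0.0353
```

```bash
python3 -m pendant '[[[0,0.5,0,0,0,0,3.0],[0,1,0,0,0,0,3.0],[0,1.4,0,0,0,0,3.0],[0,1.8,0,0,0,0,3.0],[0,2.1,0,0,0,0,3.0],[0,2.4,0,0,0,0,3.0],[0,2.4,0,0,0,0,3.0]]]' 30
```

```text
time: 12.6
tool_pos: [0.5871, -0.1139, 0.0386]
tool_rot: [-1.571, 0.001, -0.182]
contact_force: [-0.1, 0.4, -3.2]
opening: 0.0357
```

Free so far, 3.4 mm above the floor.

```bash
python3 -m pendant '[[[0,0.1,0,0,0,0,3.0],[0,0.2,0,0,0,0,3.0],[0,0.28,0,0,0,0,3.0],[0,0.34,0,0,0,0,3.0],[0,0.34,0,0,0,0,3.0]]]' 30
```

```text
time: 13.1
tool_pos: [0.5874, -0.114, 0.0357]
tool_rot: [-1.571, 0.0, -0.182]
contact_force: [0.4, 0.0, -3.0]
opening: 0.0357
```

```bash
python3 -m pendant '[[[0,0.03,0,0,0,0,3.0],[0,0.06,0,0,0,0,3.0],[0,0.06,0,0,0,0,3.0]]]' 30
```

```text
time: 13.4
tool_pos: [0.5874, -0.114, 0.0352]
tool_rot: [-1.571, -0.0, -0.182]
contact_force: [-0.5, 0.8, -1.5]
opening: 0.0354
```

```bash
python3 -m pendant '[[[0,0.03,0,0,0,0,3.0],[0,0.06,0,0,0,0,3.0],[0,0.06,0,0,0,0,3.0]]]' 30
```

```text
time: 13.7
tool_pos: [0.5875, -0.114, 0.0351]
tool_rot: [-1.571, -0.001, -0.182]
contact_force: [-2.2, 1.8, 5.1]
opening: 0.0354
```

Contact at 5 N at the expected floor height. I open partly (console close by) and lift.

```bash
python3 -m pendant '[[[0,0,0,0,0,0,6.4],[0,0,0,0,0,0,6.4],[0,0,0,0,0,0,6.4],[0,0,0,0,0,0,6.4],[0,0,0,0,0,0,6.4],[0,-2,0,0,0,0,6.4],[0,-5,0,0,0,0,6.4],[0,-9,0,0,0,0,6.4],[0,-13,0,0,0,0,6.4],[0,-15,0,0,0,0,6.4],[0,-15,0,0,0,0,6.4]]]' 30
python3 - <<'E'
from h import *
Rs=R.from_euler('z',-10.4,degrees=True); o=np.array([.5791,-.1621,0])
n=np.array([-np.sin(np.radians(35)),0,np.cos(np.radians(35))])
g=np.array([-.0420,-.065,.0701]); gw=Rs.apply(g)+o; nw=Rs.apply(n); print('grip',gw,nw)
Rt=R.from_matrix(np.c_[np.cross(-nw,Rs.apply([0,1,0])),-nw,Rs.apply([0,1,0])]); print(Rt.as_matrix().round(2))
print('pre',to(gw+nw*(.08-robot.pinch_z),Rt)); print('grip',to(gw+nw*(-robot.pinch_z),Rt))
s=cam('scene'); im=cv2.cvtColor(s['image'],4); 
cv2.imwrite('pics/c6.png',cv2.resize(im[195:315,280:440],None,fx=5,fy=5,interpolation=2)); print(pix(s,[gw,gw+.011*nw]))
E
```

```text
time: 14.8
tool_pos: [0.5892, -0.1145, 0.1882]
tool_rot: [-1.572, -0.007, -0.182]
contact_force: [-0.6, 0.0, -0.2]
opening: 0.064
grip [ 0.52605625 -0.21845034  0.0701    ] [-0.56415342  0.10354153  0.81915204]
[[ 0.81  0.56  0.18]
 [-0.15 -0.1   0.98]
 [ 0.57 -0.82 -0.  ]]
pre [-7.8890e+00  6.7520e+00 -1.1356e+01  1.0000e-03  0.0000e+00 -6.0400e-01]
grip [-3.3480e+00  1.3338e+01 -1.1349e+01  1.0000e-03  0.0000e+00 -6.0400e-01]
[[339.42501813 264.76686678]
 [336.94867733 261.52191282]]
```

View pics/c6.png

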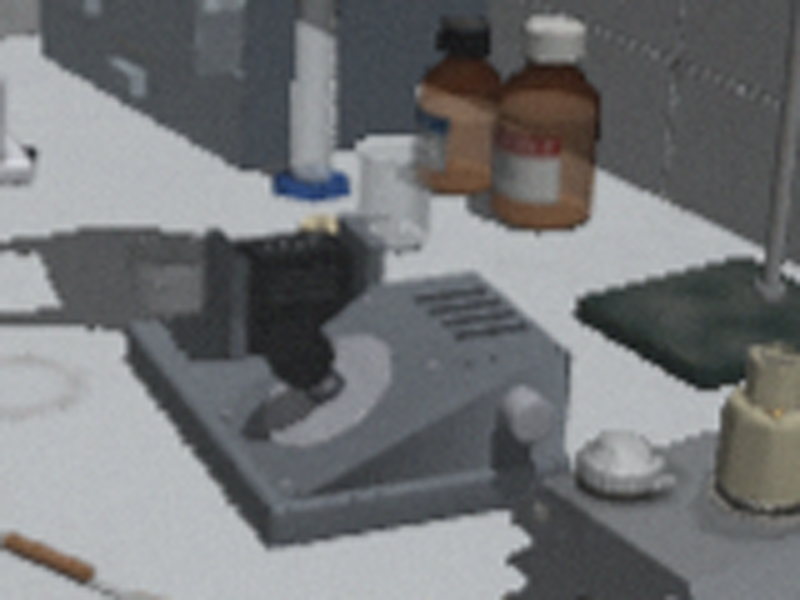

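The pack sits in the bay, its top below the end walls' tops (crop (305,250)); knob head at about (302,357), within 1 px of prediction. I move to the pre-grip pose above the knob.

```bash
python3 -m pendant '[[[-2,0,-3,0,0,-0.12,5.0],[-4,0,-6,0,0,-0.24,5.0],[-6,1,-9,0,0,-0.36,5.0],[-7.9,3,-11.35,0,0,-0.48,5.0],[-7.9,5,-11.35,0,0,-0.604,5.0],[-7.9,6.75,-11.35,0,0,-0.604,5.0],[-7.9,6.75,-11.35,0,0,-0.604,5.0],[-7.9,6.75,-11.35,0,0,-0.604,5.0],[-7.9,6.75,-11.35,0,0,-0.604,5.0]]]' 30
python3 - <<'E'
from h import *
Rs=R.from_euler('z',-10.4,degrees=True)
n=np.array([-np.sin(np.radians(35)),0,np.cos(np.radians(35))])
gw=np.array([ 0.52606,-0.21845,0.0701]); nw=Rs.apply(n)
Rt=R.from_matrix(np.c_[np.cross(-nw,Rs.apply([0,1,0])),-nw,Rs.apply([0,1,0])])
print(to(gw+nw*(-robot.pinch_z),Rt)); print(tool()[2]['qpos'].round(2))
s=cam('scene'); cv2.imwrite('pics/c7.png',cv2.resize(cv2.cvtColor(s['image'],4)[195:315,280:440],None,fx=5,fy=5,interpolation=2))
p,r,_=tool(); print(pix(s,[p]))
E
```

```text
time: 15.75
tool_pos: [0.487, -0.2103, 0.1142]
tool_rot: [-1.567, -0.599, -0.186]
contact_force: [0.4, -1.4, 0.5]
opening: 0.0501
[ 8.34e-01  7.77e+00 -9.80e-02 -1.00e-03 -3.00e-03 -1.20e-02]
[-0.76  0.24  2.18  1.01  0.37 -3.04]
[[323.5779303  248.40786394]]
```

View pics/c7.png

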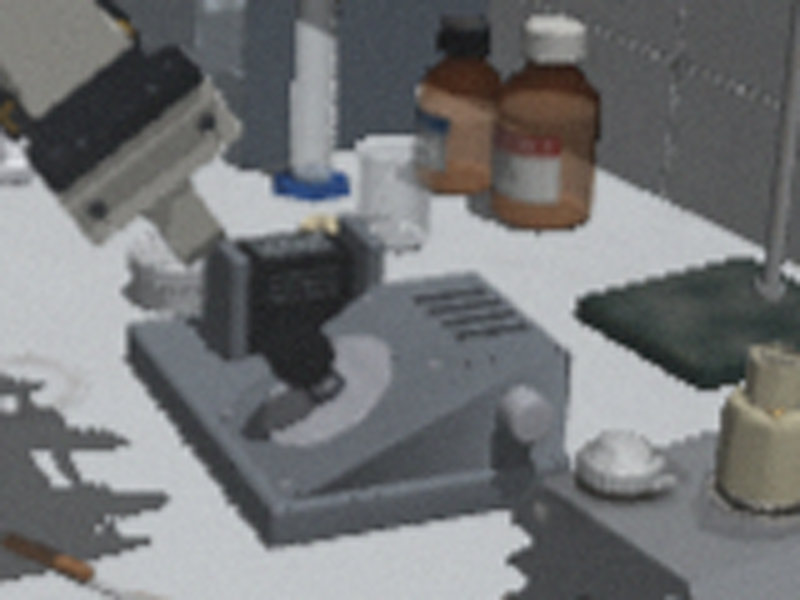

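The gripper (crop (150,150)) is aimed at the knob, but joint 6 is at -3.04, by its limit. I take the equivalent half turn about the tool axis.

```bash
python3 -m pendant '[[[0,-3,0,0,0.15,0,5.0],[0,-4,0,0,0.3,0,5.0],[0,-4,0,0,0.45,0,5.0],[0,-4,0,0,0.6,0,5.0],[0,-4,0,0,0.75,0,5.0],[0,-4,0,0,0.9,0,5.0],[0,-4,0,0,1.05,0,5.0],[0,-4,0,0,1.2,0,5.0],[0,-4,0,0,1.35,0,5.0],[0,-4,0,0,1.5,0,5.0],[0,-4,0,0,1.65,0,5.0],[0,-4,0,0,1.8,0,5.0],[0,-4,0,0,1.95,0,5.0],[0,-4,0,0,2.1,0,5.0],[0,-4,0,0,2.25,0,5.0],[0,-4,0,0,2.4,0,5.0],[0,-4,0,0,2.55,0,5.0],[0,-4,0,0,2.7,0,5.0],[0,-4,0,0,2.85,0,5.0],[0,-4,0,0,3.0,0,5.0]]]' 30
cat >> h.py <<'E'
def knob(off=0.):
    Rs=R.from_euler('z',-10.4,degrees=True); nw=Rs.apply([-np.sin(np.radians(35)),0,np.cos(np.radians(35))])
    gw=np.array([ 0.52606,-0.21845,0.0701]); y=Rs.apply([0,-1,0])
    return to(gw+nw*(off-robot.pinch_z), R.from_matrix(np.c_[np.cross(-nw,y),-nw,y]))
E
python3 - <<'E'
from h import *
print(tool()[2]['qpos'].round(2)); print(knob(.06),knob())
E
```

```text
time: 17.8
tool_pos: [0.467, -0.2071, 0.15]
tool_rot: [-1.458, 0.594, -3.124]
contact_force: [0.5, -0.1, 0.7]
opening: 0.0498
[-0.8   0.13  2.18  0.84  0.46  0.1 ]
[-3.730e-01  5.868e+00  1.100e-01  1.000e-03  1.640e-01  7.000e-03] [-4.1600e-01  1.1868e+01  1.1700e-01  1.0000e-03  1.6400e-01  7.0000e-03]
```

```bash
python3 -m pendant '[[[-0.37,2,0.11,0,0.164,0,5.0],[-0.37,4,0.11,0,0.164,0.007,5.0],[-0.37,5.87,0.11,0,0.164,0.007,5.0],[-0.37,5.87,0.11,0,0.164,0.007,5.0],[-0.37,5.87,0.11,0,0.164,0.007,5.0],[-0.37,5.87,0.11,0,0.164,0.007,5.0]]]' 30
python3 - <<'E'
from h import *
print(tool()[2]['qpos'].round(2)); print(knob(.06),knob())
E
```

```text
time: 18.4
tool_pos: [0.5027, -0.2143, 0.1045]
tool_rot: [-1.566, 0.612, 2.968]
contact_force: [0.3, -1.3, 0.7]
opening: 0.0501
[-0.74  0.28  2.17  1.11  0.35 -0.  ]
[ 0.025  0.061 -0.011  0.     0.007 -0.001] [ 3.000e-02  6.061e+00 -9.000e-03  0.000e+00  7.000e-03 -1.000e-03]
```

```bash
python3 -m pendant '[[[0.03,1,0,0,0.007,0,5.0],[0.03,2,0,0,0.007,0,5.0],[0.03,3,0,0,0.007,0,5.0],[0.03,3,0,0,0.007,0,5.0],[0.03,3,0,0,0.007,0,5.0]]]' 30
python3 - <<'E'
from h import *
print(tool()[2]['qpos'].round(3)); print(knob())
s=cam('scene'); cv2.imwrite('pics/c8.png',cv2.resize(cv2.cvtColor(s['image'],4)[220:300,290:390],None,fx=7,fy=7,interpolation=2))
E
```

```text
time: 18.9
tool_pos: [0.5193, -0.2174, 0.0797]
tool_rot: [-1.572, 0.612, 2.959]
contact_force: [-0.5, 0.4, -0.6]
opening: 0.0499
[-0.718  0.357  2.154  1.292  0.311 -0.161]
[-1.000e-02  3.062e+00 -1.600e-02  0.000e+00 -1.000e-03 -1.000e-03]
```

View pics/c8.png

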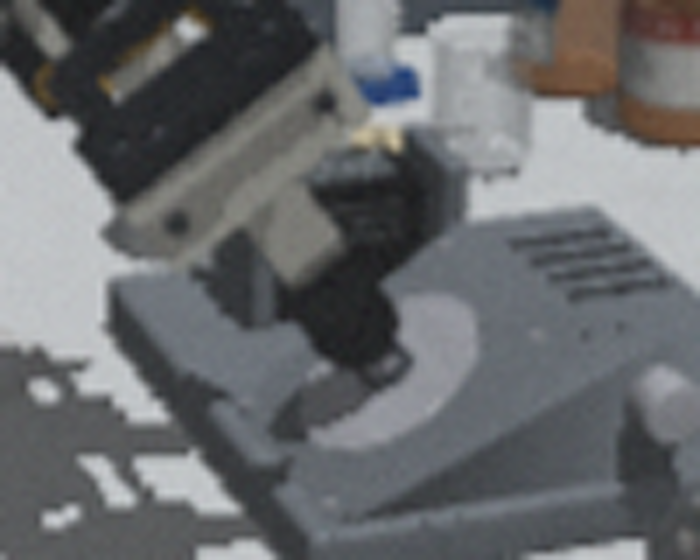

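Finger tip (320,265) lines up with the knob head (352,310) along its axis. Joint 5 is nearing its limit (0.31, min 0.28), so I advance in small steps.

```bash
python3 -m pendant '[[[0,0.7,0,0,0,0,5.0],[0,1.4,0,0,0,0,5.0],[0,2,0,0,0,0,5.0],[0,2.6,0,0,0,0,5.0],[0,2.6,0,0,0,0,5.0],[0,2.6,0,0,0,0,5.0]]]' 30
python3 - <<'E'
from h import *
s=tool()[2];print(s['qpos'].round(3),s['qvel'].round(2)); print(knob())
E
```

```text
time: 19.55
tool_pos: [0.5339, -0.22, 0.0583]
tool_rot: [-1.572, 0.611, 2.959]
contact_force: [0.8, 0.8, 0.2]
opening: 0.0501
[-0.698  0.424  2.136  1.455  0.29  -0.314] [ 0.  0.  0.  0. -0. -0.]
[-0.021  0.45  -0.013  0.    -0.001 -0.001]
```

```bash
python3 -m pendant '[[[0,0.2,0,0,0,0,5.0],[0,0.4,0,0,0,0,5.0],[0,0.4,0,0,0,0,5.0],[0,0.4,0,0,0,0,2.0],[0,0.4,0,0,0,0,2.0],[0,0.4,0,0,0,0,2.0],[0,0.4,0,0,0,0,2.0],[0,0.4,0,0,0,0,2.0],[0,0.4,0,0,0,0,2.0],[0,0.4,0,0,0,0,2.0]]]' 40
python3 - <<'E'
from h import *
p,r,s=tool();print(s['qpos'].round(3), r.inv().apply(s['contact_force'])); print(knob())
E
```

```text
time: 20.55
tool_pos: [0.5359, -0.2216, 0.0559]
tool_rot: [-1.569, 0.613, 2.959]
contact_force: [-13.3, -0.8, 17.8]
opening: 0.0199
[-0.696  0.432  2.134  1.482  0.286 -0.34 ] [  0.33438085 -21.93960243   3.19059844]
[ 0.026  0.129 -0.132 -0.002 -0.001 -0.002]
```

Opening 19.9 mm is too small for a 27 mm head, and there is 22 N axial. I look before going on.

Run:
```python
from h import *
s=cam('scene'); im=cv2.cvtColor(s['image'],4)
c=cam('top'); a,b=pix(c,[.526,-.2185,.07])[0].astype(int); t=cv2.cvtColor(c['image'],4)[b-35:b+35,a-35:a+35]
cv2.imwrite('pics/c9.png',np.hstack([cv2.resize(im[240:290,310:360],(400,400),interpolation=2),cv2.resize(t,(400,400),interpolation=2)]))
p,r,_=tool(); print((pix(s,[p,p-r.apply([0,robot.pinch_z,0])])-[310,240])*8)
```

```text
[[269.12932606 240.13414358]
 [235.53330861 196.31704401]]
```

View pics/c9.png

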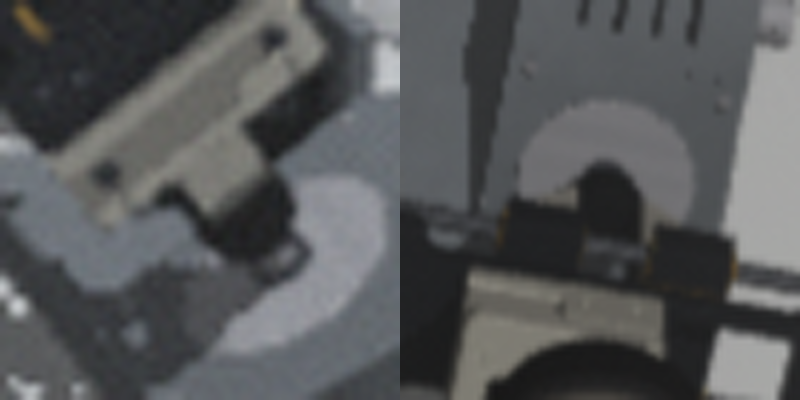

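Run:
```python
from h import *
p,r,_=tool()
for n in('scene','top'):
    c=load(n); C=cloud(c); T=r.inv().apply(C.reshape(-1,3)-p)*1000
    col=c['image'].reshape(-1,3).astype(int)
    m=(abs(T[:,0])<30)&(abs(T[:,2])<40)&(T[:,1]>-30)&(T[:,1]<12)
    for lo in range(-30,12,6):
        k=m&(T[:,1]>=lo)&(T[:,1]<lo+6)
        for nm,cc in(('dark',col.max(1)<60),('mid',(col.max(1)>=60))):
            q=T[k&cc]
            if len(q)>4: print(n,lo,nm,len(q),'x',np.percentile(q[:,0],[3,50,97]).round(1),'z',np.percentile(q[:,2],[3,50,97]).round(1))
```

```text
scene -30 dark 17 x [-5.2 10.2 13.7] z [-6.7 11.7 15.6]
scene -30 mid 6 x [-9.8 -2.5  9.3] z [-1.  14.4 16.1]
scene -24 dark 28 x [-10.    1.5  13.2] z [ 4.3 11.9 15.8]
scene -18 dark 25 x [-10.7   0.6  12.4] z [ 5.8 11.6 15.3]
scene -12 dark 8 x [-8.3  0.9  6.4] z [ 9.8 12.3 14.2]
scene 0 dark 5 x [ 7.   7.4 10.4] z [-12.1   0.8   4.6]
scene 0 mid 147 x [-27.2  -0.3  27.5] z [-29.    8.4  35.4]
scene 6 mid 286 x [-29.    1.3  28.7] z [-38.   13.   38.3]
top -30 dark 58 x [-12.6  -3.3   7.8] z [-9.6 -0.2  7.9]
top -24 dark 14 x [-14.1 -10.6  -3.4] z [-11.4  -1.4   8.6]
top -18 dark 10 x [-13.5 -10.2  -6.2] z [-12.2  -4.3   8.4]
top -12 dark 5 x [-10.5 -10.   -5.8] z [-6.1  4.6  9.6]
top -6 mid 5 x [-27.1 -18.9 -12.5] z [-0.6  9.3 24.9]
top 0 dark 5 x [-6.9 -5.4 11.5] z [-7.7 -1.5 31.9]
top 0 mid 228 x [-29.  -11.5   9.1] z [-36.9  -1.7  38.2]
top 6 dark 5 x [-5.  13.7 21.5] z [-37.8  -3.3  34. ]
top 6 mid 323 x [-28.9 -11.7  14. ] z [-38.5  -2.2  37.5]
```

```bash
cat > an.py <<'E'
from h import *
p,r,st=tool(); print('open',st['opening'],'force tool',r.inv().apply(st['contact_force']).round(1))
for n in('scene','top'):
    c=cam(n); C=cloud(c); T=r.inv().apply(C.reshape(-1,3)-p)*1000
    col=c['image'].reshape(-1,3).astype(int)
    m=(abs(T[:,0])<16)&(abs(T[:,2])<60)&(T[:,1]>-75)&(T[:,1]<0)&(c['range_z'].ravel()>0)
    for lo in range(-66,0,6):
        k=m&(T[:,1]>=lo)&(T[:,1]<lo+6); q=T[k]
        if len(q)>2:
            be=col[k].mean(0).round(); h=np.histogram(q[:,2],np.arange(-60,61,10))[0]
            print(n,lo,len(q),be,'x',np.percentile(q[:,0],[3,97]).round(1),'zhist',h)
E
python3 an.py
```

```text
open 0.02014801289968216 force tool [  1.2 -21.6   2.6]
scene -60 12 [122. 122. 117.] x [-8.4  9.1] zhist [ 0  0  0  0  0  0  0  0 10  2  0  0]
scene -54 24 [120. 120. 115.] x [-8.6 10.6] zhist [ 0  0  0  0  0  0  0  0 22  2  0  0]
scene -48 18 [121. 120. 116.] x [-10.1   9.2] zhist [ 0  0  0  0  0  0  0  0 17  1  0  0]
scene -42 12 [104. 104. 100.] x [-8.8 11.1] zhist [ 0  0  0  0  0  0  0  1 11  0  0  0]
scene -36 8 [82. 83. 81.] x [-9.1 12.2] zhist [0 0 0 0 1 1 0 4 2 0 0 0]
scene -30 22 [53. 53. 53.] x [-6.5 13.6] zhist [ 0  0  0  0  0  2  6 14  0  0  0  0]
scene -24 34 [39. 40. 41.] x [-12.6  14.2] zhist [ 0  0  0  0  0  0 12 22  0  0  0  0]
scene -18 21 [40. 41. 42.] x [-12.3  14.5] zhist [ 0  0  0  0  0  1  7 13  0  0  0  0]
scene -12 15 [38. 39. 41.] x [-10.2  10.9] zhist [ 0  0  0  0  0  0  4 11  0  0  0  0]
scene -6 7 [62. 63. 66.] x [-3.4  5.7] zhist [0 0 0 0 0 0 7 0 0 0 0 0]
top -66 3 [57. 57. 54.] x [-12.2  -9.9] zhist [0 0 0 0 0 0 1 2 0 0 0 0]
top -60 6 [64. 63. 60.] x [-12.8   6. ] zhist [0 0 0 0 0 0 2 4 0 0 0 0]
top -54 4 [60. 59. 58.] x [-12.5  -9.3] zhist [0 0 0 2 0 0 1 1 0 0 0 0]
top -48 13 [68. 67. 65.] x [-11.4  11.2] zhist [0 0 0 1 1 0 4 6 1 0 0 0]
top -42 17 [74. 73. 70.] x [-11.2   0.1] zhist [0 0 0 4 5 0 3 3 2 0 0 0]
top -36 24 [60. 59. 57.] x [-12.9   4. ] zhist [0 0 0 0 5 7 5 6 1 0 0 0]
top -30 59 [33. 34. 34.] x [-11.3   6.9] zhist [ 0  0  0  0  1 27 30  1  0  0  0  0]
top -24 20 [33. 34. 34.] x [-13.9  -2.6] zhist [ 0  0  0  0  2 10  8  0  0  0  0  0]
top -18 10 [32. 33. 33.] x [-12.2  -8.2] zhist [0 0 0 0 2 5 3 0 0 0 0 0]
top -12 3 [49. 49. 50.] x [-8.2 -5.2] zhist [0 0 0 0 1 0 2 0 0 0 0 0]
top -6 3 [93. 94. 97.] x [0.2 5.7] zhist [0 1 1 0 0 0 0 1 0 0 0 0]
```

The fingers' visible tips seem to end about 33 mm short of the reported TCP, sitting on the knob's outer end. I open again and measure numerically where finger tips and body really are.

```bash
python3 -m pendant '[[[0,0,0,0,0,0,5.0],[0,0,0,0,0,0,5.0],[0,0,0,0,0,0,5.0],[0,0,0,0,0,0,5.0]]]' 40
sed -i 's/<16)&(abs(T\[:,2\])<60)&(T\[:,1\]>-75)/<38)\&(abs(T[:,2])<60)\&(T[:,1]>-110)/; s/range(-66,0,6)/range(-108,0,6)/' an.py; python3 an.py | grep -v top
```

```text
time: 21.15
tool_pos: [0.5363, -0.2205, 0.0544]
tool_rot: [-1.572, 0.611, 2.959]
contact_force: [0.1, -0.2, -0.0]
opening: 0.0471
open 0.04705254482465994 force tool [-0.1  0.1  0.2]
scene -108 11 [78. 72. 62.] x [-35.2  36.1] zhist [ 0  0  0 11  0  0  0  0  0  0  0  0]
scene -102 16 [72. 69. 61.] x [-35.   34.7] zhist [ 0  0  0 16  0  0  0  0  0  0  0  0]
scene -96 27 [113. 112. 106.] x [-12.6  11.4] zhist [ 0  0  0 27  0  0  0  0  0  0  0  0]
scene -90 8 [106. 106. 102.] x [-7.9 10.4] zhist [0 0 0 8 0 0 0 0 0 0 0 0]
scene -66 20 [108. 107. 103.] x [-9.8  9.9] zhist [ 0  0  0  0  0  0  0  0  0  1 19  0]
scene -60 24 [117. 117. 112.] x [-8.9 10.2] zhist [ 0  0  0  0  0  0  0  0  0  4 20  0]
scene -54 25 [113. 113. 108.] x [-10.3  11.1] zhist [ 0  0  0  0  0  0  0  0  1  4 20  0]
scene -48 19 [121. 121. 116.] x [-8.7 10.3] zhist [ 0  0  0  0  0  0  0  0  0  7 12  0]
scene -42 10 [104. 104. 100.] x [-10.1   7.9] zhist [0 0 0 0 0 0 0 0 0 9 1 0]
scene -36 9 [73. 73. 70.] x [-6.  12.8] zhist [0 0 0 0 0 1 1 0 0 7 0 0]
scene -30 11 [54. 55. 55.] x [-7.9 12.9] zhist [0 0 0 0 0 1 5 1 4 0 0 0]
scene -24 9 [58. 60. 60.] x [-12.1  13.4] zhist [0 0 0 0 0 1 2 6 0 0 0 0]
scene -18 23 [46. 48. 49.] x [-12.5  13.9] zhist [ 0  0  0  0  0  0  8 15  0  0  0  0]
scene -12 8 [39. 40. 42.] x [-9.   8.3] zhist [0 0 0 0 0 0 1 7 0 0 0 0]
scene -6 10 [65. 66. 69.] x [-4.6  5.1] zhist [ 0  0  0  0  0  0 10  0  0  0  0  0]
```

The whole hand lies about 30 mm behind the reported TCP (body starts at y≈-96 mm rather than -66, tips at about -31). The knob head spans y -31 to -9 and the panel is at about +5, so I need ~24-27 mm more. I advance in force-checked steps.

```bash
python3 -m pendant '[[[0,0.2,0,0,0,0,5.0],[0,0.4,0,0,0,0,5.0],[0,0.6,0,0,0,0,5.0],[0,0.6,0,0,0,0,5.0]]]' 40; python3 -c "
from h import *
print(tool()[2]['qpos'].round(3),knob())"
```

```text
time: 21.65
tool_pos: [0.5397, -0.221, 0.0492]
tool_rot: [-1.572, 0.611, 2.959]
contact_force: [0.1, -0.1, -0.3]
opening: 0.0503
[-0.69   0.451  2.128  1.521  0.284 -0.375] [-0.064 -0.629 -0.008  0.001 -0.001  0.   ]
```

```bash
python3 -m pendant '[[[0,0.3,0,0,0,0,5.0],[0,0.6,0,0,0,0,5.0],[0,0.9,0,0,0,0,5.0],[0,0.9,0,0,0,0,5.0]]]' 40; python3 -c "
from h import *
print(tool()[2]['qpos'].round(3),knob())"
```

```text
time: 22.05
tool_pos: [0.5445, -0.2223, 0.0417]
tool_rot: [-1.573, 0.611, 2.959]
contact_force: [-0.4, -0.2, -0.4]
opening: 0.0499
[-0.686  0.473  2.121  1.576  0.283 -0.43 ] [-8.300e-02 -1.524e+00 -4.400e-02  2.000e-03 -1.000e-03 -0.000e+00]
```

```bash
python3 -m pendant '[[[-0.06,0.3,-0.04,0,0,0,5.0],[-0.06,0.6,-0.04,0,0,0,5.0],[-0.06,0.9,-0.04,0,0,0,5.0],[-0.06,0.9,-0.04,0,0,0,5.0]]]' 40; python3 -c "
from h import *
print(tool()[2]['qpos'].round(3),knob())"; python3 an.py|grep scene|tail -7
```

```text
time: 22.45
tool_pos: [0.5497, -0.2233, 0.0347]
tool_rot: [-1.575, 0.612, 2.959]
contact_force: [0.2, 0.0, -0.4]
opening: 0.05
[-0.681  0.495  2.112  1.627  0.283 -0.479] [-5.700e-02 -2.406e+00 -5.600e-02  4.000e-03 -1.000e-03 -1.000e-03]
scene -48 25 [120. 120. 115.] x [-9.5 10.9] zhist [ 0  0  0  0  0  0  0  0  0  2 23  0]
scene -42 9 [ 99. 100.  96.] x [-4.7 12.2] zhist [0 0 0 0 0 0 2 0 0 3 4 0]
scene -36 7 [95. 95. 94.] x [-10.2   9. ] zhist [0 0 0 0 0 0 0 0 0 7 0 0]
scene -24 353 [106. 109. 113.] x [-34.9  36.1] zhist [ 0  0  2 14 36 42 46 54 62 55 42  0]
scene -18 230 [ 98. 102. 107.] x [-36.4  36. ] zhist [ 0  2  0 14 15 10 11 17 27 44 88  2]
scene -12 80 [ 92.  97. 103.] x [-34.3  36.6] zhist [ 1  0  0  0  0  0  0  0  0  0 76  3]
scene -6 80 [87. 92. 97.] x [-34.5  35.9] zhist [ 0  0  0  0  0  0  0  0  0  0 71  9]
```

```bash
python3 -m pendant '[[[0,0,0,0,0,0,2.0],[0,0,0,0,0,0,2.0],[0,0,0,0,0,0,2.0],[0,0,0,0,0,0,2.0],[0,0,0,0,0,0,2.0],[0,0,0,0,0,0,2.0],[0,0,0,0,0,0,2.0]]]' 40; python3 -c "
from h import *
p,r,s=tool();print(knob(),r.inv().apply(s['contact_force']))"
```

```text
time: 23.25
tool_pos: [0.5496, -0.2238, 0.0352]
tool_rot: [-1.574, 0.613, 2.959]
contact_force: [-2.5, -3.6, 1.0]
opening: 0.0262
[-2.900e-02 -2.362e+00 -1.050e-01  3.000e-03 -1.000e-03 -2.000e-03] [ 0.91194019 -1.88175407  3.94783155]
```

The head is gripped (26.2 mm). I pull straight out.

```bash
python3 -m pendant '[[[0,-0.15,0,0,0,0,2.0],[0,-0.3,0,0,0,0,2.0],[0,-0.45,0,0,0,0,2.0],[0,-0.6,0,0,0,0,2.0],[0,-0.75,0,0,0,0,2.0],[0,-0.9,0,0,0,0,2.0],[0,-1.05,0,0,0,0,2.0],[0,-1.2,0,0,0,0,2.0],[0,-1.3,0,0,0,0,2.0],[0,-1.4,0,0,0,0,2.0],[0,-1.4,0,0,0,0,2.0]]]' 40; python3 -c "
from h import *
p,r,s=tool();print(knob(),r.inv().apply(s['contact_force']))"
```

```text
time: 24.35
tool_pos: [0.5419, -0.2223, 0.0463]
tool_rot: [-1.575, 0.612, 2.959]
contact_force: [5.5, -5.1, -7.9]
opening: 0.0264
[-2.900e-02 -1.002e+00 -9.600e-02  3.000e-03 -1.000e-03 -1.000e-03] [-0.59361069 10.0975864   4.10286326]
```

```bash
python3 -m pendant '[[[0,-0.08,0,0,0,0,2.0],[0,-0.16,0,0,0,0,2.0],[0,-0.24,0,0,0,0,2.0],[0,-0.24,0,0,0,0,2.0]]]' 40; python3 -c "
from h import *
p,r,s=tool();print(knob(),r.inv().apply(s['contact_force']))"
```

```text
time: 24.75
tool_pos: [0.5406, -0.222, 0.0482]
tool_rot: [-1.575, 0.612, 2.959]
contact_force: [4.7, -5.0, -8.0]
opening: 0.0265
[-0.032 -0.768 -0.093  0.003 -0.001 -0.001] [0.08726802 9.71911165 4.14966436]
```

```bash
python3 -m pendant '[[[0,-0.05,0,0,0,0,2.0],[0,-0.1,0,0,0,0,2.0],[0,-0.1,0,0,0,0,2.0]]]' 40; python3 -c "
from h import *
p,r,s=tool();print(knob(),r.inv().apply(s['contact_force']))"
```

```text
time: 25.05
tool_pos: [0.5404, -0.222, 0.0485]
tool_rot: [-1.575, 0.612, 2.959]
contact_force: [13.1, -6.3, -17.0]
opening: 0.0263
[-0.031 -0.738 -0.097  0.003 -0.001 -0.001] [-1.67764076 21.94153899  3.90206521]
```

Stop reached (force rises to 22 N). Hold, then guide back in.

```bash
python3 -m pendant '[[[0,0,0,0,0,0,2.0],[0,0,0,0,0,0,2.0],[0,0,0,0,0,0,2.0],[0,0,0,0,0,0,2.0],[0,0,0,0,0,0,2.0],[0,0,0,0,0,0,2.0],[0,0,0,0,0,0,2.0],[0,0,0,0,0,0,2.0],[0,0,0,0,0,0,2.0],[0,0,0,0,0,0,2.0],[0,0,0,0,0,0,2.0]]]' 40; python3 -m pendant '[[[0,0.1,0,0,0,0,2.0],[0,0.2,0,0,0,0,2.0],[0,0.3,0,0,0,0,2.0],[0,0.4,0,0,0,0,2.0],[0,0.5,0,0,0,0,2.0],[0,0.6,0,0,0,0,2.0],[0,0.7,0,0,0,0,2.0],[0,0.8,0,0,0,0,2.0],[0,0.9,0,0,0,0,2.0],[0,1.0,0,0,0,0,2.0],[0,1.1,0,0,0,0,2.0],[0,1.2,0,0,0,0,2.0],[0,1.3,0,0,0,0,2.0],[0,1.4,0,0,0,0,2.0],[0,1.5,0,0,0,0,2.0],[0,1.6,0,0,0,0,2.0],[0,1.7,0,0,0,0,2.0],[0,1.74,0,0,0,0,2.0],[0,1.74,0,0,0,0,2.0]]]' 40; python3 -c "
from h import *
p,r,s=tool();print(knob(),r.inv().apply(s['contact_force']))"
```

```text
time: 26.15
tool_pos: [0.5404, -0.222, 0.0485]
tool_rot: [-1.575, 0.612, 2.959]
contact_force: [13.0, -7.3, -17.3]
opening: 0.0263
time: 28.05
tool_pos: [0.5496, -0.2237, 0.0352]
tool_rot: [-1.574, 0.612, 2.959]
contact_force: [-1.0, -5.3, -0.8]
opening: 0.0267
[-2.90e-02 -2.36e+00 -1.01e-01  3.00e-03 -1.00e-03 -2.00e-03] [0.49457613 0.58621027 5.44110672]
```

```bash
python3 -m pendant '[[[0,0.05,0,0,0,0,2.0],[0,0.1,0,0,0,0,2.0],[0,0.1,0,0,0,0,2.0]]]' 40; python3 -c "
from h import *
p,r,s=tool();print(knob(),r.inv().apply(s['contact_force']))"
```

```text
time: 28.35
tool_pos: [0.5498, -0.2238, 0.0351]
tool_rot: [-1.574, 0.613, 2.959]
contact_force: [-11.4, -2.8, 11.8]
opening: 0.0262
[-2.200e-02 -2.377e+00 -1.030e-01  2.000e-03 -1.000e-03 -2.000e-03] [  1.98771662 -15.7855838    4.80365617]
```

The knob is fully in (solid inner stop). I ease off, open and back away along the axis.

```bash
python3 -m pendant '[[[0,-0.07,0,0,0,0,2.0],[0,-0.07,0,0,0,0,5.0],[0,-0.07,0,0,0,0,5.0],[0,-0.07,0,0,0,0,5.0],[0,-0.07,0,0,0,0,5.0],[0,-0.07,0,0,0,0,5.0],[0,-2,0,0,0,0,5.0],[0,-5,0,0,0,0,5.0],[0,-9,0,0,0,0,5.0],[0,-13,0,0,0,0,5.0],[0,-16,0,0,0,0,5.0],[0,-19,0,0,0,0,5.0],[0,-19,0,0,0,0,5.0]]]' 40
python3 - <<'E'
from h import *
s=cam('scene'); cv2.imwrite('pics/c12.png',cv2.resize(cv2.cvtColor(s['image'],4)[180:320,230:430],None,fx=4,fy=4,interpolation=2))
c=cam('top'); print(tool()[0])
C=cloud(c); Rs=R.from_euler('z',-10.4,degrees=True); S=Rs.inv().apply(C.reshape(-1,3)-[.5791,-.1621,0])
m=(abs(S[:,0])<.024)&(abs(S[:,1]-.049)<.014)&(S[:,2]<.12); print('pack top',m.sum(),np.percentile(S[m,2],[5,50,95]))
C=cloud(s); S=Rs.inv().apply(C.reshape(-1,3)-[.5791,-.1621,0])
m=(abs(S[:,0])<.024)&(abs(S[:,1]-.047)<.016)&(S[:,2]>.06)&(S[:,2]<.12); print('pack top scene',m.sum(),np.percentile(S[m,2],[5,50,95]))
n=np.array([-np.sin(np.radians(35)),0,np.cos(np.radians(35))]); d=S@n-.0568
m=(abs(S[:,1]+.065)<.014)&(d>.02)&(d<.07)&(abs(S[:,0]+.045)<.03); print('knob off panel',m.sum(),np.percentile(d[m],[50,90,97]))
E
```

```text
time: 29.65
tool_pos: [0.4424, -0.2049, 0.1928]
tool_rot: [-1.57, 0.617, 2.961]
contact_force: [-0.1, -0.1, -0.5]
opening: 0.05
[ 0.44277519 -0.20453421  0.19014409]
pack top 279 [0.06770703 0.07273163 0.07698445]
pack top scene 133 [0.06162368 0.07227421 0.07402722]
knob off panel 117 [0.03414601 0.03649928 0.03744769]
```

View pics/c12.png

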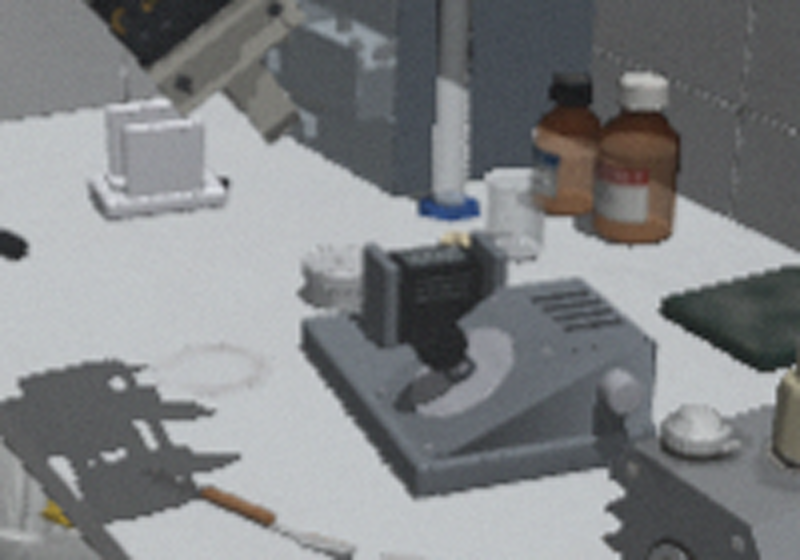

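The pack stands in the bay (crop (440,290)), knob is in (445,345), the gripper is clear. Pack top is 72.5 mm (expected 72), knob end about 36 mm off the panel (expected 36).

```bash
python3 -c "
from h import *
print(robot.hand_in())"
```

```text
the job is handed in; nothing more can be done
None
```

The job is done and handed in at about 30 s of the 64 s; no verdict was reported.

- **Pack:** I took it out of the charger by its ends, set it down on the clear table and regripped it by its long faces. I then lowered it into the bay until about 5 N of contact at the expected floor height. At the end its top measured 72–73 mm above the table, where 72 mm is expected.
- **Knob:** I pulled it straight out until the force rose to 22 N at the outer stop, after about 16 mm of travel. I held it there for at least 1.1 s, then guided it back over 1.9 s and pressed it against its inner stop (about 16 N). After release its outer end measured about 36 mm off the panel, as expected.
- **Other objects:** The tin, beaker and spatula looked undisturbed in the last picture. The stopwatch was out of that crop, the marker and stopper only partly in it, and I did not re-measure any of them.

**Disagreements:**
- **Finger position:** The cameras showed the real finger tips about 30 mm behind the reported TCP.
    - The first attempt to grip the knob therefore closed on its outer end, with about 22 N on the tool along the knob's axis. I opened, measured the offset, moved further in and gripped it properly.
    - The pack was also held nearer its top than planned, but showed no sign of slipping.
- **Joint 5:** It ran close to its lower limit during the knob work, 0.283 against 0.28 rad, the lowest reading I took.

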